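Raise the spectrophotometer lid and take the dark zero

TASK

Take the dark zero on the spectrophotometer. With your fingertips under its front lip, not gripping it, push the sample-compartment lid up past its balance point so that it leans back on its stop and stays raised by itself, without flinging it; then let go of it and push the blue zero key all the way down and release it. Press the blue key only once the lid is up, leave the other keys alone, and do not move, tip or pick up any of the glassware and bottles standing about.

Things in the scene. Friction and masses are not known exactly. Their poses are not given: they have to be found in the camera images.
- spectro: bench spectrophotometer, cream, fixed, 340 (x) x 430 (y) mm; origin at the centre of its underside on the bench, x from front to rear, y to its left, z up; front face at x = -170. Left half: sample well (walls 160 high) under the dark lid, behind it a low deck 110 high. Right half: keypad deck 165 high (x -170 to 0), behind it display and housing up to 210 high
- lid (a joint): lid angle, rad: 0 shut and level (as it starts), grows as the front rises and goes back, stop at 1.75 (10 degrees past upright). A steel counterweight bar behind the hinge puts the balance point at about 0.95: below it the lid falls shut, beyond it it falls back, damped, onto its stop and stays. Lifting takes 1 to 3 N at the lip
- lid_hinge (a point): middle of the lid's hinge axis, which runs along the instrument's y, at (0, 107.5, 165) mm of the instrument. The lid is a dark hood 205 wide, 170 from hinge to front wall, 38 high, hollow below, with 6 mm walls
- lid_lip (a point): middle of the front lower edge of the lid's mid-grey finger lip; moves with the lid. The lip is a ledge 120 wide, 10 thick; its flat underside lies in the hinge axis's plane, 165 to 199 mm from it. Shut: level, 165 mm above the bench, jutting 29 mm out before the instrument's front face, nothing below it. x axis from lip to hinge, z out of the lid's top
- key_blue (a joint): the zero key: round blue key, 26 mm across, second from the left in a row of four (45 mm apart: white, blue, grey, green from left to right). Travel in m straight down: 0 up, 0.005 fully down, which takes about 4 N; it springs back
- key_blue_top (a point): centre of the blue key's top face, 176.5 mm above the bench when up, at x = -110, y = -85 mm of the instrument
- key_white (a joint): white key, travel in m (0 up); leave alone
- key_grey (a joint): grey key, travel in m; leave alone
- key_green (a joint): green key, travel in m; leave alone
- wash_bottle: white wash bottle with red cap and bent spout, 68 mm across, 203 mm tall, on the bench to the left of the instrument; loose; origin at the centre of its underside
- amber_bottle: small amber glass bottle with black cap, 44 mm across, 75 mm tall, on the bench by the instrument's front left corner; loose; origin at the centre of its underside
- beaker: clear glass beaker, 54 mm across, 70 mm tall, on the bench to the right of the instrument; loose; origin at the centre of its underside
- flask: stoppered glass volumetric flask, 66 mm across, 128 mm tall, blue stopper, on the bench to the right of the instrument; loose; origin at the centre of its underside
- rack: pale blue cuvette rack, 50 x 130 x 28 mm, on the bench before the right half of the instrument's front; loose; origin at the centre of its underside
- cuvette_a: stoppered cuvette, 12.5 mm square, 54 mm tall, standing in the rack (top about 60 mm above the bench); loose; origin at the centre of its underside
- cuvette_b: second such cuvette in the rack; loose; origin at the centre of its underside
Things that resemble listed ones, but are neither listed nor needed, are in the scene too. Leave any yellow look-alike of the flask alone.

How it is judged:
On the way, in this order (a step that is already met when the one before it is completed fails the run):
1. the lid is on its way up with the fingers at its front lip (value of joint lid between 0.25 and 0.9 rad and distance between the grasp point and lid_lip below 0.12 m and contact force between the fingers and anything else above 0.1 N), for 0.05 s.
2. the lid is up on its stop and stays there with the robot not touching anything (value of joint lid above 1.65 rad and contact force between each of the arm, the fingers and anything else below 0.2 N), for 0.3 s.
3. the blue zero key is pushed down with the lid up (value of joint key_blue above 0.004 m and value of joint lid above 1.65 rad), for 0.05 s.
At the end, for the whole second after the job is handed in: The lid, pushed up by its lip, rests raised on its stop (more than 1.65 rad) at rest, the blue key has been pushed at least 4 mm down after that and is up again (within 1 mm), all other keys are up, and the bottles, glassware and cuvettes stand upright within 20 mm of where they were (value of joint lid above 1.65 rad and velocity of joint lid below 0.1 rad/s and value of joint each of key_blue, key_white, key_grey, key_green below 0.001 m and angle between each of wash_bottle, amber_bottle, beaker, flask, rack, cuvette_a, cuvette_b's own z axis and vertical below 0.15 rad and distance of each of wash_bottle, amber_bottle, beaker, flask, rack, cuvette_a, cuvette_b from where it was at the start of the episode below 0.02 m); the robot touches nothing.
It fails at once if the lid's lip is gripped between the fingers (x of the grasp point in the frame of lid_lip between -0.006 and 0.034 m and y of the grasp point in the frame of lid_lip between -0.06 and 0.06 m and z of the grasp point in the frame of lid_lip between 0.001 and 0.009 m).
It fails at once if the blue key is pressed while the lid is not raised (value of joint key_blue above 0.002 m and value of joint lid below 1.6 rad).
It fails at once if another key is pressed (value of joint any of key_white, key_grey, key_green above 0.002 m).
It fails at once if the lid is flung or slammed (over 3 rad/s) (velocity of joint lid above 3 rad/s or velocity of joint lid below -3 rad/s).
It fails at once if a bottle, glass, rack or cuvette is lifted, carried, moved more than 20 mm or tipped (distance of any of wash_bottle, amber_bottle, beaker, flask, rack, cuvette_a, cuvette_b from where it was at the start of the episode above 0.02 m or angle between any of wash_bottle, amber_bottle, beaker, flask, rack, cuvette_a, cuvette_b's own z axis and vertical above 0.5 rad).
It also fails if it takes over 48 s, if anything falls off the work surface, if the arm or the gripper's body presses on something with over 40 N, if the wrist force passes 120 N, or if a joint passes its speed limit or range.

ROBOT

A 6-joint arm with a two-finger parallel gripper is mounted at the origin on the work surface. World frame = base frame: x ahead of the robot, y to its left, z up, the work surface at z = 0. Lengths are in m, angles in rad, forces in N, time in s.
With the tool pointing down it reaches from about 0.35 to 0.95 m from the base axis. Payload 17.4 kg.
Tool frame: the origin (TCP) lies midway between the tips of the shut fingers; the grasp point (between the pads) lies 19 mm behind it; z points along the fingers, y is the direction in which the jaws open and shut (so a half turn about z gives the same grasp; the last joint's range is limited). The gripper opens to 93 mm and grips with 3 to 60 N. Pads are 15 mm wide; open, the fingers measure 128 mm over their backs; the gripper's body (75 mm by 188 mm) begins 65 mm behind the grasp point.
Start: joints at [1.2, 0.116, 1.442, -0, 1.584, -0.038], TCP at [0.221, 0.638, 0.219] pointing down, gripper open.
Joint ranges: [-2.83, 2.83], [-0.83, 2.19], [0.07, 2.5], [-1.14, 4.28], [0.01, 3], [-2.97, 2.97]. Speed limits (rad/s): [1.89, 1.89, 2.22, 3.14, 3.14, 3.14].

INTERFACE

Orientations are given as a unit quaternion [x, y, z, w].
In Python, from plant import manip gives the robot as it stands. The module is installed in compiled form; this text tells all that it offers.
- The arm moves only by the shell command python3 -m crank 'ROWS'. ROWS is JSON, one flat list of numbers, 5 for each row, row after row: the closure, from 0 (fully open) to 1 (shut), then the shift along the tool's x, y, z in m, then the turn about the tool's z in degrees. A call has 1 to 12 rows; each row shifts and turns the commanded pose from where the row before left it, along the tool's axes as they then stand; what a row does not reach is not made up. A row lasts 1/12 s, in which the tool goes at most 41.7 mm and 7.16 degrees, less where a joint would pass 70% of its speed; a pose out of reach is approached as far as the arm can. A call is refused whole if a number of a shift passes 0.0417 or a number of a turn 7.16, either way. A call with a gripper value outside its range is refused whole. The fingers move at their own pace and stop on an object; the grip force is fixed at half the most. Time passes only in rows, so rows that do not move let the fingers close. It gives the time, the measured TCP pose, the force and the opening at its end, in the units of the state.
- manip.get_obs(): the state, without advancing time (a new reading comes with each control period).
- manip.get_image(name): name is "side" or "top" or "wrist"; returns a dict with "img" (384x512x3 uint8, blue, green, red), "vfov" (degrees; the focal length in pixels is half the picture's height over the tangent of half this angle, whatever the lens; pixels are square), "cx", "cy" (the principal point, pixels), "cam_to_world" (4x4, takes a point from camera to world coordinates). Camera axes: x right, y down, z forward; pixel columns grow to the right and rows downward; lengths in m; the calibration is good to about 2 mm. A picture is of the moment at which its call begins. There is no depth.
- manip.close_job(): hands the job in, once; it reports no verdict.
Trained networks look in a picture, given as the dict that the camera call returned (one of the last four; its "shot" number tells which), for a name from the list of things; names that differ only in an ending like _2 or _b are one class to them, and where a whole thing is asked for, a point or a joint stands for the part that bears it (a point fixed in the world has none). Each returns a list of dicts, best first, with "score" (0 to 1); they miss things now and then, are a little off and sometimes report something else, mostly with a low value. They report only what shows in the picture. A call takes as long as a camera call. They do not tell look-alikes from the thing itself.
- manip.trace(picture, query): "pixels" (384x512 bool, what is visible of it) and "centre" ([column, row] in pixels, amid what is visible of it).
- manip.spot_point(picture, query): "centre" ([column, row] in pixels: a listed point, or the origin of a listed thing).
The state is a dict: "clock": time; "qpos": joint angles; "qd": joint speeds; "joint_torque": joint torques, N m; "eef_pos": TCP position; "orientation": TCP orientation; "ft_force": force on the tool from outside, world axes, zero at the start; "moment": the same for the moment, N m; "gripper_width": finger opening in m.
Only numpy, scipy, OpenCV 4.12 (cv2) and the standard library are available. Lean on these libraries where they do the work, as an engineer would, in place of code of your own. Each camera call takes 0.05 s, during which the arm holds its last target.

## Working session

There is one attempt and no reset: what is moved stays moved. The work goes in short steps, Python scripts to look and compute and a shell command to move; the robot and the scene stay as the last step left them, time stands still between calls to the robot, and variables do not carry over. Pictures are saved under pics/ and viewed, and the job is handed in when it is done.

```bash
mkdir -p pics; cat > h.py <<'E'
from plant import manip
import numpy as np, cv2
def snap(n,f):
    p=manip.get_image(n); cv2.imwrite('pics/'+f+'.png',p['img']); return p
def ray(p,uv):
    f=p['img'].shape[0]/2/np.tan(np.radians(p['vfov'])/2)
    T=np.array(p['cam_to_world']); d=T[:3,:3]@np.array([(uv[0]-p['cx'])/f,(uv[1]-p['cy'])/f,1]); return T[:3,3],d
def atz(p,uv,z):
    o,d=ray(p,uv); return o+d*(z-o[2])/d[2]
def proj(p,X):
    f=p['img'].shape[0]/2/np.tan(np.radians(p['vfov'])/2)
    T=np.array(p['cam_to_world']); c=T[:3,:3].T@(np.array(X)-T[:3,3]); return [p['cx']+f*c[0]/c[2],p['cy']+f*c[1]/c[2]]
E
python3 - <<'E'
from h import *
o=manip.get_obs(); print(o)
np.set_printoptions(precision=4,suppress=True)
zs={'spectro':0,'lid_hinge':.165,'lid_lip':.165,'key_blue_top':.1765,'wash_bottle':0,'amber_bottle':0,'beaker':0,'flask':0,'rack':0,'cuvette_a':.006}
for n in ['top','side','wrist']:
    p=snap(n,n+'0'); print(n,p['vfov'],p['cx'],p['cy'],np.array(p['cam_to_world']))
    for q,z in zs.items():
        for r in manip.spot_point(p,q)[:3]:
            print(q,round(r['score'],2),np.round(r['centre'],1),atz(p,r['centre'],z))
E
```

```text
{'clock': 0.0, 'qpos': array([ 1.20022987e+00,  1.16455804e-01,  1.44228166e+00,  3.52274706e-05,
        1.58398367e+00, -3.78384469e-02]), 'qd': array([ 0.00039308, -0.00074856,  0.00139409, -0.00013994,  0.00052187,
       -0.00055666]), 'joint_torque': array([ 5.06317319e-04, -7.21274257e+01, -6.22605443e+01,  7.79141416e-02,
        2.38240074e-02, -3.05520950e-05]), 'eef_pos': array([0.2204176 , 0.63777708, 0.21791535]), 'orientation': array([ 1.65597413e-01,  9.86193276e-01, -5.48944688e-04, -1.31666395e-04]), 'ft_force': array([ 0.14596742, -0.30554732,  0.00141009]), 'moment': array([-0.00982581, -0.01431019, -0.02673334]), 'gripper_width': 0.09338817321248}
top 56.86528868815355 251.27986420092364 190.3325017802323 [[-0.0008 -0.9973  0.0728  0.5162]
 [-0.9998 -0.0005 -0.0179 -0.0313]
 [ 0.0179 -0.0728 -0.9972  1.2695]
 [ 0.      0.      0.      1.    ]]
spectro 0.8 [250.9 148.9] [ 0.7593 -0.0528  0.    ]
lid_hinge 0.72 [213.8 142.1] [0.7491 0.0668 0.165 ]
lid_lip 0.81 [224.1 208.9] [0.539  0.0335 0.165 ]
key_blue_top 0.39 [281.5 171.1] [ 0.656  -0.1448  0.1765]
wash_bottle 
[... 903 characters left out ...]
[ 0.6592 -0.1407  0.1765]
wash_bottle 0.22 [331.  302.8] [ 0.6826 -0.3629  0.    ]
amber_bottle 0.48 [207.2 191. ] [0.5145 0.2063 0.    ]
beaker 0.6 [290.3 309. ] [ 0.5769 -0.342   0.    ]
flask 0.83 [285.6 351.8] [ 0.5173 -0.4394  0.    ]
flask 0.76 [332.9 304.1] [ 0.6851 -0.3681  0.    ]
flask 0.23 [209.6 190.5] [0.5234 0.2062 0.    ]
rack 0.97 [255.6 276.2] [ 0.5339 -0.2141  0.    ]
cuvette_a 0.43 [261.5 283.2] [ 0.5379 -0.2462  0.006 ]
cuvette_a 0.42 [252.8 263.1] [ 0.5418 -0.1724  0.006 ]
wrist 64.97902599321891 254.1679350705415 193.50035045072624 [[ 0.3257  0.9094  0.2587  0.148 ]
 [ 0.9455 -0.3131 -0.0896  0.6636]
 [-0.0005  0.2738 -0.9618  0.3848]
 [ 0.      0.      0.      1.    ]]
```

View pics/top0.png

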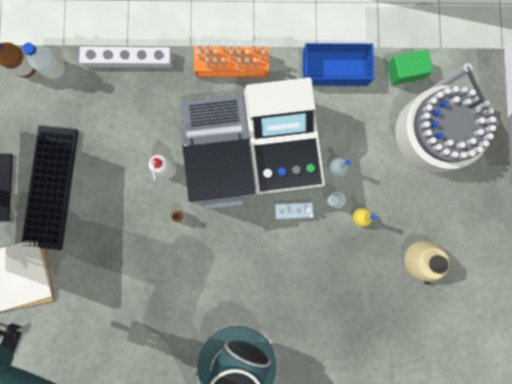

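View pics/side0.png

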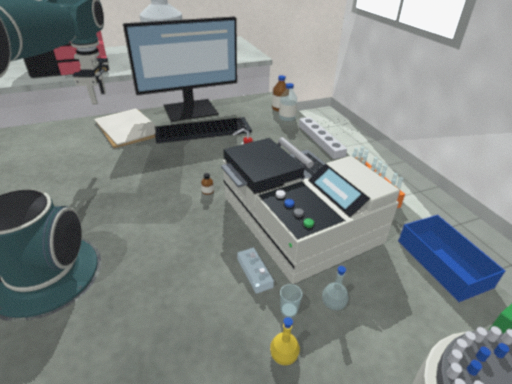

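The top view shows the lid at about (220,170) with its lip at (223,204). The keys are white (267,173), blue (282,171), grey (296,169) and green (311,168). The flask with the blue stopper is at (341,165) and its yellow look-alike at (364,217). The beaker is at (336,200), rack (294,211), amber bottle (177,216) and wash bottle (162,165).

Things that could be mistaken for the blue key are the grey key (296,169), the flask's blue stopper (347,162) and the look-alike's stopper (372,217). I choose (282,171), second from the left in the row. Next I fit the instrument pose and check it in a crop.

```bash
python3 - <<'E'
from h import *
from scipy.optimize import least_squares
np.set_printoptions(precision=4,suppress=True)
obs=[];ps={}
pts={'lid_hinge':(0,.1075,.165),'lid_lip':(-.199,.1075,.165),'key_blue_top':(-.11,-.085,.1765),
'key_white':(-.11,-.04,.1765),'key_grey':(-.11,-.13,.1765),'key_green':(-.11,-.175,.1765),'key_blue':(-.11,-.085,.1765)}
for n in ['top','side']:
    p=snap(n,n+'1');ps[n]=p
    for q in pts:
        if q.startswith('key') and q!='key_blue_top':
            r=manip.trace(p,q)
        else: r=manip.spot_point(p,q)
        for e in r[:2]: print(n,q,round(e['score'],2),np.round(e['centre'],1))
        if r and r[0]['score']>.3: obs.append((n,q,r[0]['centre']))
def W(s,P):
    c,d=np.cos(s[2]),np.sin(s[2]); return [s[0]+c*P[0]-d*P[1],s[1]+d*P[0]+c*P[1],P[2]]
def res(s): return np.concatenate([np.array(proj(ps[n],W(s,pts[q])))-uv for n,q,uv in obs])
s=least_squares(res,[.76,-.04,.12],loss='soft_l1'); print(s.x); print([(o[0],o[1],*np.round(r,1)) for o,r in zip(obs,res(s.x).reshape(-1,2))])
np.save('s.npy',s.x)
for n,(x,y) in [('top',(170,70)),('side',(190,110))]:
    im=ps[n]['img'].copy(); im=cv2.resize(im,None,fx=4,fy=4,interpolation=cv2.INTER_CUBIC)
    def d(P): return tuple(int(round(4*v)) for v in proj(ps[n],W(s.x,P)))
    for q in list(pts)[:6]: cv2.circle(im,d(pts[q]),4,(0,0,255),1)
    L=[(-.199,.0475,.165),(-.199,.1675,.165)]; cv2.line(im,d(L[0]),d(L[1]),(0,255,0),1)
    C=[(-.17,-.215,.165),(0,-.215,.165)]; cv2.line(im,d(C[0]),d(C[1]),(255,0,255),1)
    C=[(-.17,-.215,.165),(-.17,.0,.165)]; cv2.line(im,d(C[0]),d(C[1]),(255,0,255),1)
    cv2.imwrite(f'pics/crop_{n}.png',im[4*y:4*y+600,4*x:4*x+720])
E
```

```text
top lid_hinge 0.88 [216.2 142.3]
top lid_lip 0.66 [227.8 207.5]
top key_blue_top 0.44 [283.8 170.1]
top key_white 0.52 [267.5 173.8]
top key_green 0.45 [313.1 168.6]
side lid_hinge 0.6 [283.6 160.7]
side lid_lip 0.81 [229.3 176.6]
side key_blue_top 0.53 [290.8 197.8]
side key_grey 0.55 [298.2 211.7]
side key_green 0.41 [308.6 220.4]
side key_green 0.35 [281.4 192.9]
side key_blue 0.61 [288.6 199.6]
[ 0.7543 -0.0482  0.1201]
[('top', 'lid_hinge', np.float64(0.2), np.float64(2.2)), ('top', 'lid_lip', np.float64(-4.1), np.float64(-0.2)), ('top', 'key_blue_top', np.float64(-2.0), np.float64(1.2)), ('top', 'key_white', np.float64(-0.0), np.float64(-0.8)), ('top', 'key_green', np.float64(-2.7), np.float64(-0.7)), ('side', 'lid_hinge', np.float64(1.8), np.float64(0.4)), ('side', 'lid_lip', np.float64(-0.4), np.float64(0.7)), ('side', 'key_blue_top', np.float64(-1.4), np.float64(3.8)), ('side', 'key_grey', np.float64(0.6), np.float64(-0.5)), ('side', 'key_green', np.float64(0.3), np.float64(1.1)), ('side', 'key_blue', np.float64(0.8), np.float64(2.0))]
```

View pics/crop_top.png

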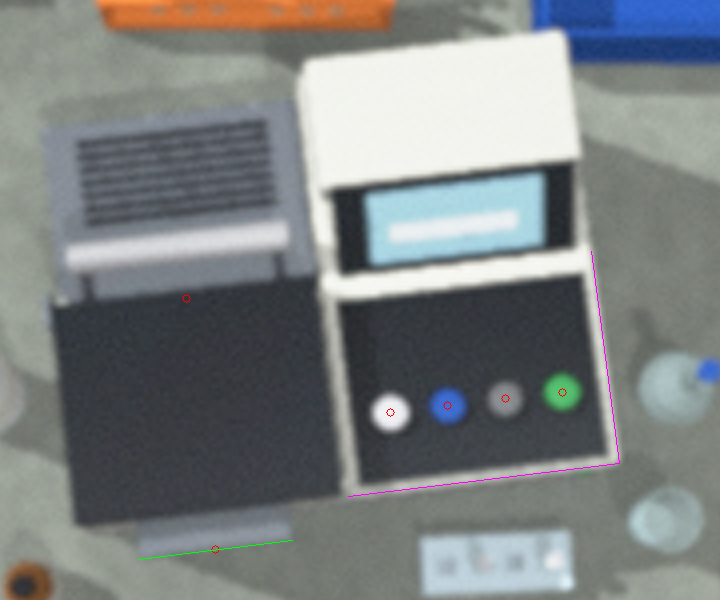

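View pics/crop_side.png

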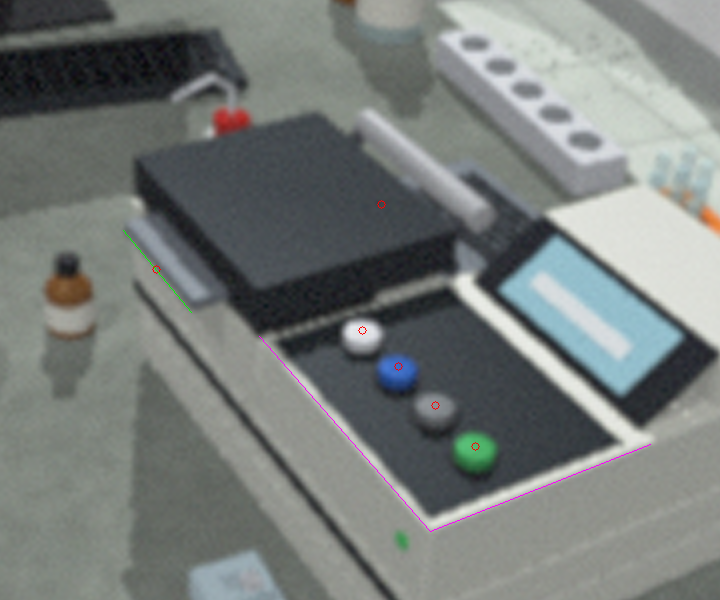

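The overlay fits: all four key circles lie on their keys, blue at (447,405) in the top crop, and the lip edge line lies on the lip. Yaw is about 0.12. Now the approach distances.

```bash
cat >> h.py <<'E'
from scipy.spatial.transform import Rotation as Ro
def W(P,s=np.load('s.npy')):
    c,d=np.cos(s[2]),np.sin(s[2]); return np.array([s[0]+c*P[0]-d*P[1],s[1]+d*P[0]+c*P[1],P[2]])
def st(targ=None):
    np.set_printoptions(precision=4,suppress=True)
    s=np.load('s.npy');o=manip.get_obs(); R=Ro.from_quat(o['orientation']); M=R.as_matrix()
    i=Ro.from_euler('z',-s[2]).apply(o['eef_pos']-[s[0],s[1],0])
    print('t',o['clock'],'tcp',o['eef_pos'],'inst',i,'F_inst',Ro.from_euler('z',-s[2]).apply(o['ft_force']),'w',o['gripper_width'])
    print('toolx ang',np.degrees(np.arctan2(M[1,0],M[0,0]))%360,'tilt',np.degrees(np.arccos(-M[2,2])),'want',180+np.degrees(s[2]))
    if targ is not None: print('tool shift now',R.inv().apply(W(targ)-o['eef_pos']))
E
python3 - <<'E'
from h import *
print(W((-.199,.1075,.165)),W((-.11,-.085,.1765)))
st((-.24,.1075,.22))
E
```

```text
[0.54386289 0.03466971 0.165     ] [ 0.65527773 -0.14578523  0.1765    ]
t 2.45 tcp [0.2205 0.638  0.2186] inst [-0.4478  0.7452  0.2186] F_inst [ 0.5012 -1.0161  0.4761] w 0.09291194172301218
toolx ang 160.9333424736326 tilt 0.002262931841036476 want 186.8787556149314
tool shift now [-0.4658 -0.4825 -0.0013]
```

```bash
python3 -m crank '[1,0,0,0,-6.5, 1,0,0,0,-6.5, 1,0,0,0,-6.5, 1,0,0,0,-6.5, 1,0,0,0,0, 1,0,0,0,0]'; python3 - <<'E'
from h import *
snap('wrist','wr1')
st((-.24,.1075,.22))
E
```

```text
clock: 2.95
eef_pos: [0.2205, 0.638, 0.2187]
orientation: [-0.059, 0.998, 0.0, -0.0]
ft_force: [-0.1, 0.4, -0.7]
gripper_width: 0.0576
t 3.0 tcp [0.2205 0.638  0.2186] inst [-0.4478  0.7452  0.2186] F_inst [ 0.3885 -0.485  -0.181 ] w 0.053443405285837436
toolx ang 186.694693322602 tilt 0.002070575008341923 want 186.8787556149314
tool shift now [-0.2098 -0.637  -0.0014]
```

```bash
python3 -m crank '[1,-0.0117,-0.0354,0,0, 1,-0.0117,-0.0354,0,0, 1,-0.0117,-0.0354,0,0, 1,-0.0117,-0.0354,0,0, 1,-0.0117,-0.0354,0,0, 1,-0.0117,-0.0354,0,0, 1,-0.0117,-0.0354,0,0, 1,-0.0117,-0.0354,0,0, 1,-0.0117,-0.0354,0,0, 1,-0.0117,-0.0354,0,0, 1,-0.0117,-0.0354,0,0, 1,-0.0117,-0.0354,0,0]' >/dev/null; python3 -m crank '[1,-0.0117,-0.0354,0,0, 1,-0.0117,-0.0354,0,0, 1,-0.0117,-0.0354,0,0, 1,-0.0117,-0.0354,0,0, 1,-0.0117,-0.0354,0,0, 1,-0.0117,-0.0354,0,0,1,0,0,0,0]'; python3 - <<'E'
from h import *
snap('wrist','wr2');p=snap('side','si2')
cv2.imwrite('pics/si2c.png',cv2.resize(p['img'][80:260,120:340],None,fx=3,fy=3,interpolation=cv2.INTER_CUBIC))
st((-.23,.1075,.151))
E
```

```text
clock: 4.58
eef_pos: [0.508, 0.0262, 0.2184]
orientation: [-0.057, 0.998, -0.001, -0.0]
ft_force: [-0.2, 0.9, -0.6]
gripper_width: 0.0002
t 4.6833 tcp [0.5067 0.0298 0.2185] inst [-0.2365  0.1071  0.2185] F_inst [-0.5244  1.0774  0.5226] w 0.00037952999295348525
toolx ang 186.62098633894934 tilt 0.02736867217608032 want 186.8787556149314
tool shift now [-0.0065  0.0004  0.0675]
```

View pics/si2c.png

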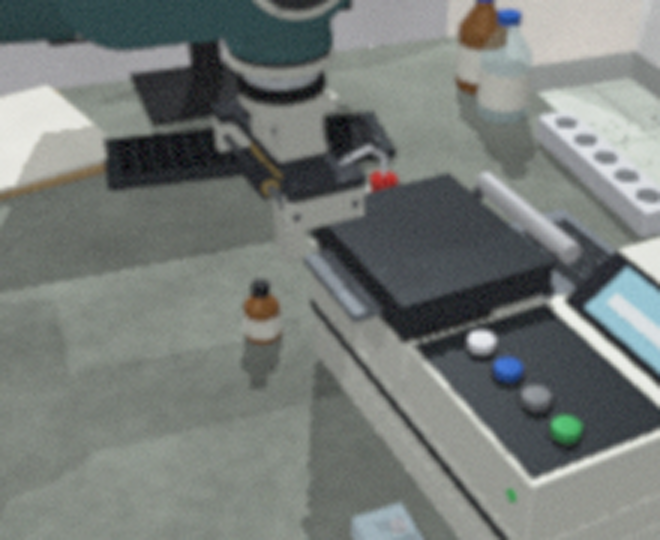

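View pics/wr2.png

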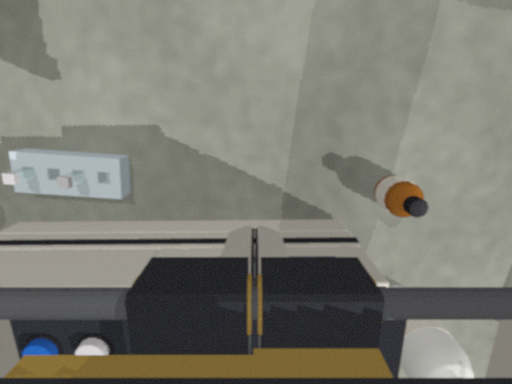

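The fingers are shut and hang just before the lip, seen at about (300,215) in the side crop with the lip at (340,280). Both bottles are clear. Now I lower in front of the lip.

```bash
python3 -m crank '[1,0,0,0.022,0, 1,0,0,0.0225,0, 1,0,0,0.0225,0, 1,0,0,0,0, 1,0,0,0,0]'; python3 - <<'E'
from h import *
p=snap('side','si3')
cv2.imwrite('pics/si3c.png',cv2.resize(p['img'][130:220,190:300],None,fx=6,fy=6,interpolation=cv2.INTER_CUBIC))
p=snap('top','to3')
cv2.imwrite('pics/to3c.png',cv2.resize(p['img'][150:250,170:300],None,fx=5,fy=5,interpolation=cv2.INTER_CUBIC))
st((-.214,.1075,.151))
E
```

```text
clock: 5.1
eef_pos: [0.5059, 0.0318, 0.1515]
orientation: [-0.06, 0.998, 0.0, -0.001]
ft_force: [0.8, -0.3, 0.5]
gripper_width: 0.0004
t 5.2 tcp [0.5069 0.0315 0.1534] inst [-0.2361  0.1088  0.1534] F_inst [0.8124 0.0499 1.2566] w 0.0004952410646403343
toolx ang 186.93960550631775 tilt 0.10245872194424571 want 186.8787556149314
tool shift now [-0.0221 -0.0013  0.0024]
```

View pics/si3c.png

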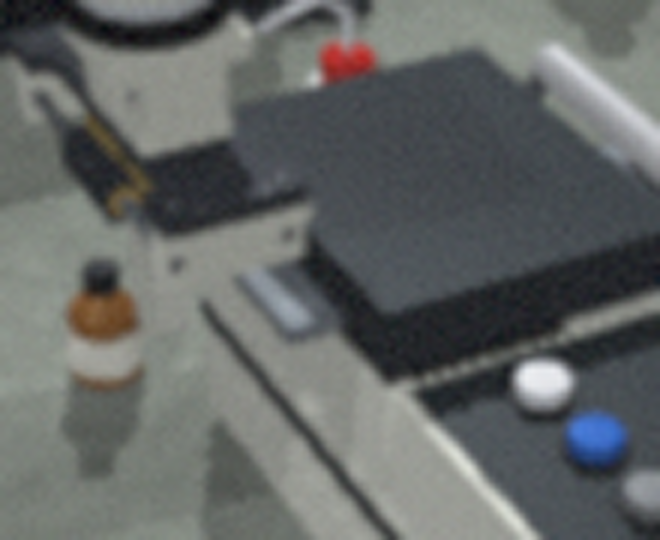

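View pics/to3c.png

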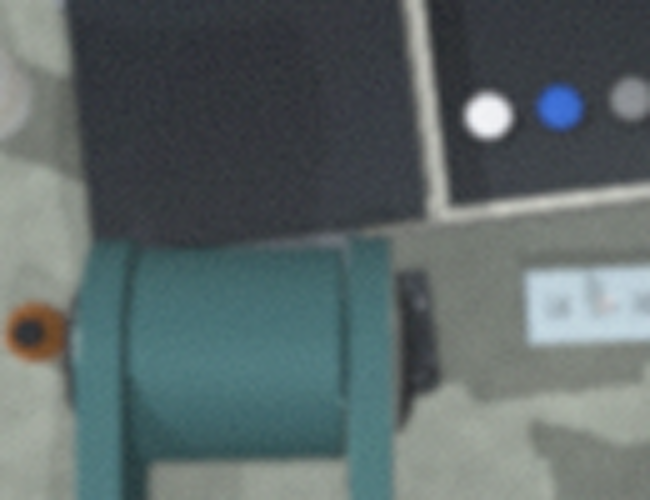

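```bash
python3 -m crank '[1,-0.012,-0.001,0.001,0, 1,-0.01,0,0.001,0, 1,0,0,0,0]'; python3 -m crank '[1,-0.003,0,0,0, 1,0,0,0,0]';python3 -m crank '[1,-0.003,0,0,0, 1,0,0,0,0]'; python3 -c "
from h import *
st((-.2065,.1075,.151))"
```

```text
clock: 5.45
eef_pos: [0.5299, 0.0328, 0.1506]
orientation: [-0.06, 0.998, -0.0, 0.001]
ft_force: [0.4, 0.5, -0.9]
gripper_width: 0.0003
clock: 5.62
eef_pos: [0.5317, 0.033, 0.15]
orientation: [-0.06, 0.998, -0.0, 0.0]
ft_force: [-0.6, 0.6, -0.3]
gripper_width: 0.0007
clock: 5.78
eef_pos: [0.5346, 0.0333, 0.1498]
orientation: [-0.06, 0.998, -0.0, 0.0]
ft_force: [-1.0, -0.1, 0.4]
gripper_width: 0.0004
t 5.7833 tcp [0.5346 0.0333 0.1498] inst [-0.2084  0.1072  0.1498] F_inst [-1.0014  0.0324  0.3616] w 0.00044917833556677185
toolx ang 186.92852167062557 tilt 0.012897398480849184 want 186.8787556149314
tool shift now [-0.0019  0.0003 -0.0012]
```

```bash
python3 -m crank '[1,-0.002,0,0,0, 1,0,0,0,0]'; python3 -m crank '[1,-0.002,0,0,0, 1,0,0,0,0]';python3 -m crank '[1,-0.001,0,0,0, 1,0,0,0,0]'
```

```text
clock: 5.95
eef_pos: [0.5355, 0.0334, 0.1497]
orientation: [-0.06, 0.998, -0.0, -0.001]
ft_force: [-10.5, -2.0, 5.2]
gripper_width: 0.0004
clock: 6.12
eef_pos: [0.5356, 0.0334, 0.1497]
orientation: [-0.06, 0.998, -0.0, -0.004]
ft_force: [-33.1, -3.2, 15.1]
gripper_width: 0.0006
clock: 6.28
eef_pos: [0.5356, 0.0334, 0.1497]
orientation: [-0.06, 0.998, -0.0, -0.005]
ft_force: [-43.2, -5.3, 19.0]
gripper_width: 0.0006
```

Contact is made, with about 11 N per mm. I ease off a little and start raising along the lip's arc.

```bash
python3 -m crank '[1,0.001,0,-0.003,0, 1,0,0,-0.004,0, 1,0,0,-0.004,0]'; python3 -m crank '[1,-0.0005,0,-0.004,0, 1,-0.0005,0,-0.004,0]'; python3 - <<'E'
from h import *
st(); p=snap('side','si4')
cv2.imwrite('pics/si4c.png',cv2.resize(p['img'][130:220,190:300],None,fx=6,fy=6,interpolation=cv2.INTER_CUBIC))
E
```

```text
clock: 6.53
eef_pos: [0.5359, 0.0334, 0.1595]
orientation: [-0.06, 0.998, -0.0, -0.003]
ft_force: [-18.4, -2.9, -0.2]
gripper_width: 0.0004
clock: 6.7
eef_pos: [0.5366, 0.0335, 0.1675]
orientation: [-0.06, 0.998, -0.0, -0.004]
ft_force: [-25.1, -4.2, 1.2]
gripper_width: 0.0006
t 6.7 tcp [0.5366 0.0335 0.1675] inst [-0.2063  0.1072  0.1675] F_inst [-25.3755  -1.121    1.1719] w 0.0006289939288543483
toolx ang 186.92211967055306 tilt 0.4433373647836228 want 186.8787556149314
```

View pics/si4c.png

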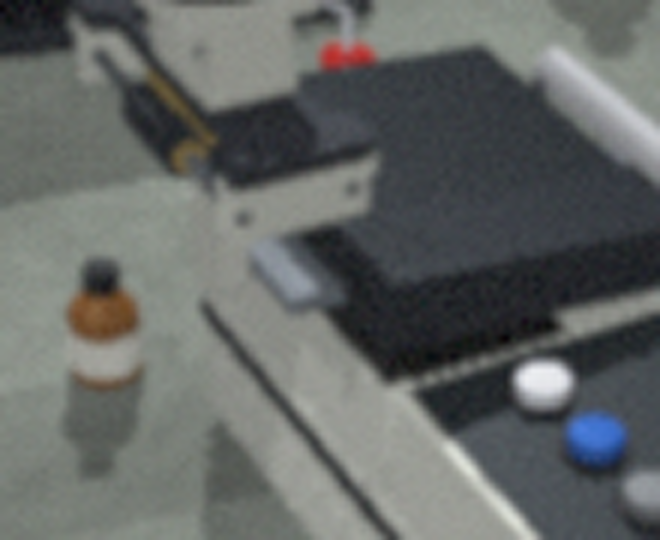

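The lip has risen with the fingers: its front moved from (290,300) to (295,270) and a dark gap opened under the hood at (550,325). I continue along the arc.

```bash
python3 -m crank '[1,-0.0008,0,-0.008,0, 1,-0.0012,0,-0.008,0]'; python3 -m crank '[1,-0.0016,0,-0.008,0, 1,-0.0019,0,-0.008,0]'; python3 - <<'E'
from h import *
st(); p=snap('side','si5')
cv2.imwrite('pics/si5c.png',cv2.resize(p['img'][110:220,180:310],None,fx=5,fy=5,interpolation=cv2.INTER_CUBIC))
E
```

```text
clock: 6.92
eef_pos: [0.5388, 0.0338, 0.1835]
orientation: [-0.06, 0.998, -0.0, -0.004]
ft_force: [-21.1, -1.9, 1.5]
gripper_width: 0.0004
clock: 7.08
eef_pos: [0.5425, 0.0342, 0.2004]
orientation: [-0.06, 0.998, -0.0, -0.003]
ft_force: [-20.4, -2.5, 4.9]
gripper_width: 0.0001
t 7.0833 tcp [0.5425 0.0342 0.2004] inst [-0.2004  0.1072  0.2004] F_inst [-20.5218  -0.034    4.8993] w 0.00014317811153736023
toolx ang 186.92266214510695 tilt 0.36456996484914866 want 186.8787556149314
```

View pics/si5c.png

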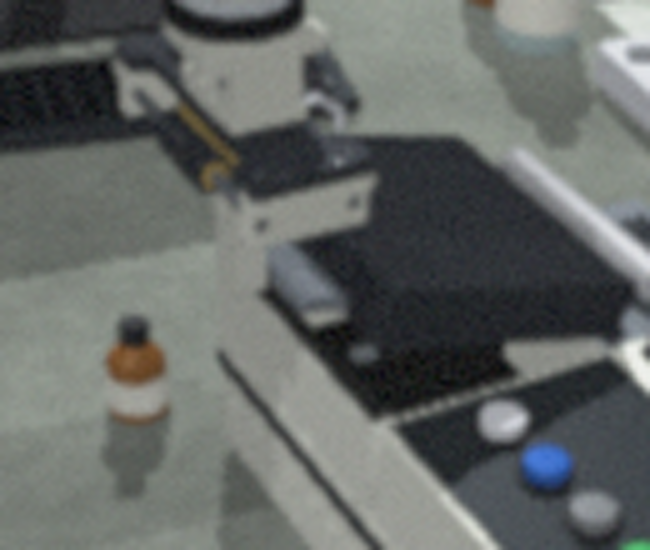

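```bash
python3 -m crank '[1,-0.0027,0,-0.0096,0, 1,-0.0032,0,-0.0094,0]'; python3 -m crank '[1,-0.0037,0,-0.0092,0, 1,-0.0041,0,-0.0091,0]';  python3 -m crank '[1,-0.0046,0,-0.0088,0, 1,-0.005,0,-0.0086,0]'; python3 - <<'E'
from h import *
st(); p=snap('side','si6')
cv2.imwrite('pics/si6c.png',cv2.resize(p['img'][70:220,170:340],None,fx=4,fy=4,interpolation=cv2.INTER_CUBIC))
E
```

```text
clock: 7.3
eef_pos: [0.5487, 0.035, 0.2195]
orientation: [-0.06, 0.998, -0.0, -0.003]
ft_force: [-16.7, -2.2, 5.4]
gripper_width: 0.0005
clock: 7.47
eef_pos: [0.557, 0.036, 0.2386]
orientation: [-0.06, 0.998, -0.0, -0.002]
ft_force: [-14.1, -1.9, 5.6]
gripper_width: 0.0006
clock: 7.63
eef_pos: [0.567, 0.0372, 0.2564]
orientation: [-0.06, 0.998, -0.0, -0.001]
ft_force: [-11.2, -0.5, 6.4]
gripper_width: 0.0009
t 7.6333 tcp [0.567  0.0372 0.2564] inst [-0.1757  0.1073  0.2564] F_inst [-11.2115   0.8945   6.3736] w 0.0008880770550809343
toolx ang 186.92622096043235 tilt 0.12257925551407192 want 186.8787556149314
```

View pics/si6c.png

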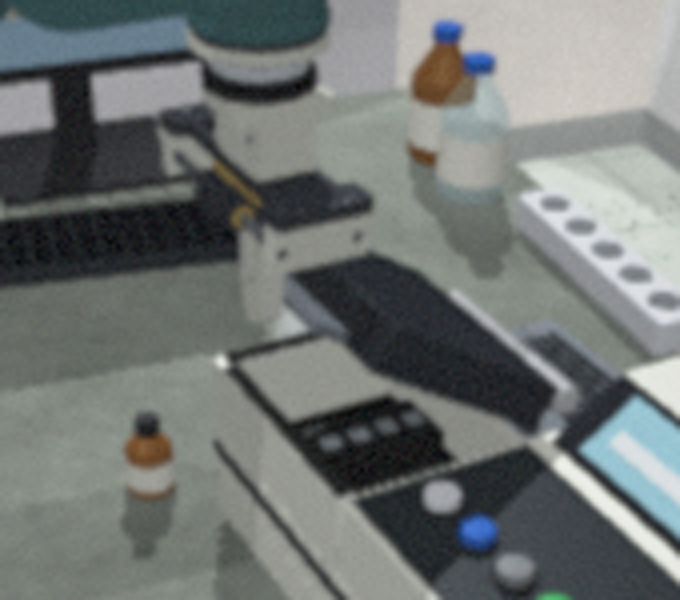

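The lid is about a third open and the lip rides on the fingers. I continue towards the balance point.

```bash
python3 -m crank '[1,-0.0056,0,-0.0083,0, 1,-0.0061,0,-0.008,0, 1,-0.0064,0,-0.0078,0, 1,-0.0067,0,-0.0074,0]'; python3 -m crank '[1,-0.0071,0,-0.007,0, 1,-0.0074,0,-0.0067,0, 1,-0.0077,0,-0.0063,0]'; python3 - <<'E'
from h import *
st(); p=snap('side','si7')
cv2.imwrite('pics/si7c.png',cv2.resize(p['img'][70:220,170:340],None,fx=4,fy=4,interpolation=cv2.INTER_CUBIC))
E
```

```text
clock: 8.02
eef_pos: [0.5922, 0.0403, 0.2882]
orientation: [-0.06, 0.998, 0.0, -0.0]
ft_force: [-7.2, -1.1, 5.7]
gripper_width: 0.0003
clock: 8.27
eef_pos: [0.6147, 0.043, 0.3077]
orientation: [-0.06, 0.998, 0.0, 0.0]
ft_force: [-1.8, -0.8, 1.6]
gripper_width: 0.0004
t 8.2667 tcp [0.6147 0.043  0.3077] inst [-0.1277  0.1073  0.3077] F_inst [-1.8494 -0.5659  1.5553] w 0.00042634682878599375
toolx ang 186.92544682241024 tilt 0.010084976090684436 want 186.8787556149314
```

View pics/si7c.png

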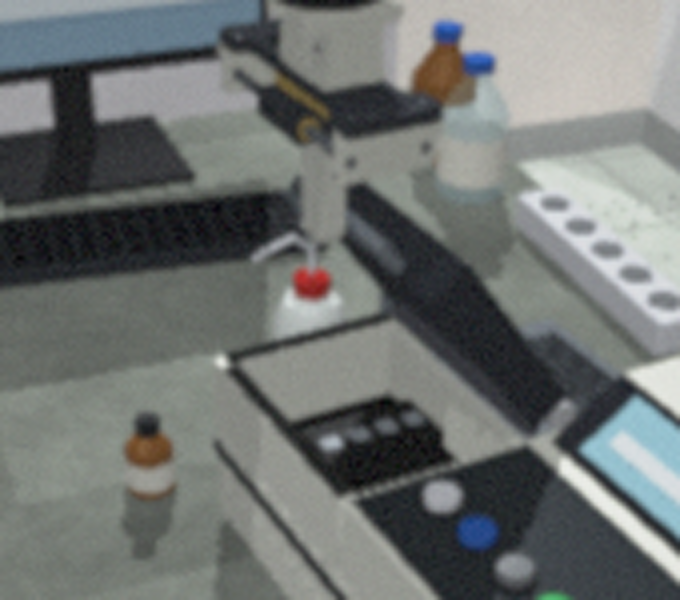

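The lid angle is about 0.92 and the force is nearly gone, so it is close to balance. I push a little further.

```bash
python3 -m crank '[1,-0.0081,0,-0.0059,0, 1,-0.0084,0,-0.0056,0, 1,-0.0087,0,-0.0052,0, 1,-0.0088,0,-0.0045,0]'; python3 - <<'E'
from h import *
st(); p=snap('side','si8')
cv2.imwrite('pics/si8c.png',cv2.resize(p['img'][50:200,170:340],None,fx=4,fy=4,interpolation=cv2.INTER_CUBIC))
E
```

```text
clock: 8.65
eef_pos: [0.6485, 0.0471, 0.3281]
orientation: [-0.06, 0.998, -0.0, -0.0]
ft_force: [-0.0, -0.4, 0.5]
gripper_width: 0.0001
t 8.65 tcp [0.6485 0.0471 0.3281] inst [-0.0936  0.1073  0.3281] F_inst [-0.0601 -0.3533  0.4684] w 5.558262359825483e-05
toolx ang 186.92840977986026 tilt 0.009061909691920745 want 186.8787556149314
```

View pics/si8c.png

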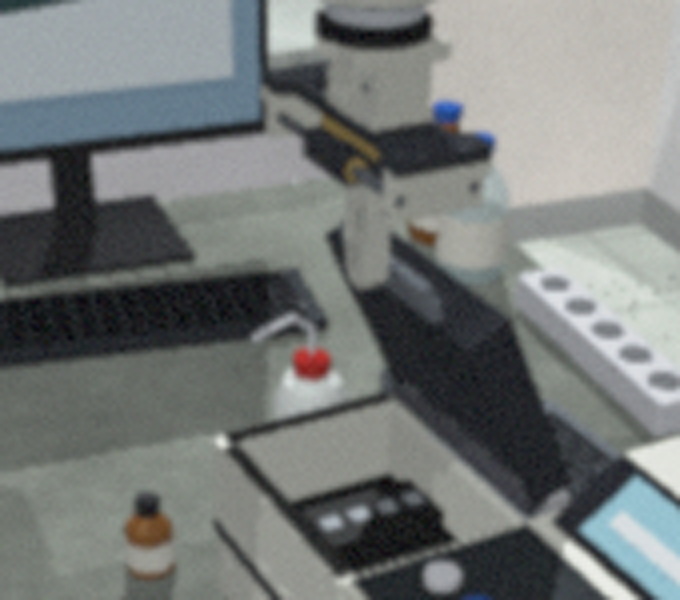

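The lid has passed balance and the force is near zero. I hold still and watch whether it goes back by itself.

```bash
python3 -m crank '[1,0,0,0,0, 1,0,0,0,0, 1,0,0,0,0, 1,0,0,0,0, 1,0,0,0,0, 1,0,0,0,0]'; python3 - <<'E'
from h import *
st(); p=snap('side','si9')
cv2.imwrite('pics/si9c.png',cv2.resize(p['img'][50:200,170:340],None,fx=4,fy=4,interpolation=cv2.INTER_CUBIC))
E
```

```text
clock: 9.2
eef_pos: [0.6481, 0.047, 0.3281]
orientation: [-0.06, 0.998, -0.0, 0.0]
ft_force: [-1.3, 0.1, -0.2]
gripper_width: 0.0003
t 9.2 tcp [0.6481 0.047  0.3281] inst [-0.094   0.1073  0.3281] F_inst [-1.2511  0.2416 -0.2267] w 0.00030185291601622383
toolx ang 186.92985046731008 tilt 0.007269869016515548 want 186.8787556149314
```

View pics/si9c.png

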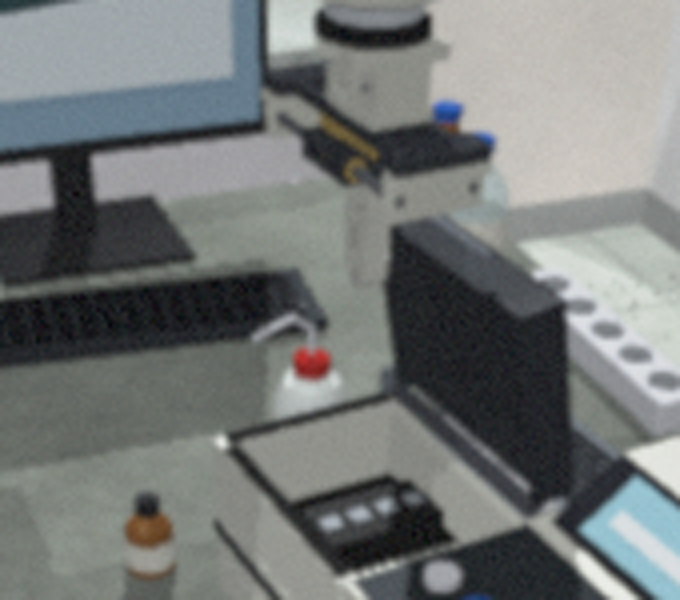

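The lid is going back by itself and is now roughly upright, clear of the fingers. I retreat a bit and let it settle.

```bash
python3 -m crank '[1,0.01,0,0,0, 1,0.01,0,0,0, 1,0,0,0,0, 1,0,0,0,0, 1,0,0,0,0, 1,0,0,0,0, 1,0,0,0,0, 1,0,0,0,0, 1,0,0,0,0, 1,0,0,0,0, 1,0,0,0,0, 1,0,0,0,0]'; python3 - <<'E'
from h import *
st((-.11,-.085,.20)); p=snap('side','si10')
for th in (1.3,1.5,1.65,1.75): print(th,proj(p,W((-.199*np.cos(th),.1075,.165+.199*np.sin(th)))))
print([(r['score'],r['centre']) for r in manip.spot_point(p,'lid_lip')])
cv2.imwrite('pics/si10c.png',cv2.resize(p['img'][50:200,170:340],None,fx=4,fy=4,interpolation=cv2.INTER_CUBIC))
E
```

```text
clock: 10.25
eef_pos: [0.6285, 0.0447, 0.328]
orientation: [-0.06, 0.998, -0.0, -0.0]
ft_force: [0.5, 0.7, 0.3]
gripper_width: 0.0002
t 10.25 tcp [0.6285 0.0447 0.328 ] inst [-0.1137  0.1073  0.328 ] F_inst [0.5968 0.6116 0.2876] w 0.0001526890715456633
toolx ang 186.9310207707419 tilt 0.0066153591986074746 want 186.8787556149314
tool shift now [-0.0036 -0.1923  0.128 ]
1.3 [np.float64(274.0609942323041), np.float64(107.94488191018057)]
1.5 [np.float64(285.96290348172977), np.float64(103.20017178194925)]
1.65 [np.float64(294.6980412682136), np.float64(101.39467531819243)]
1.75 [np.float64(300.2876125784658), np.float64(101.03293662890465)]
[(0.91, [299.5, 104.9])]
```

View pics/si10c.png

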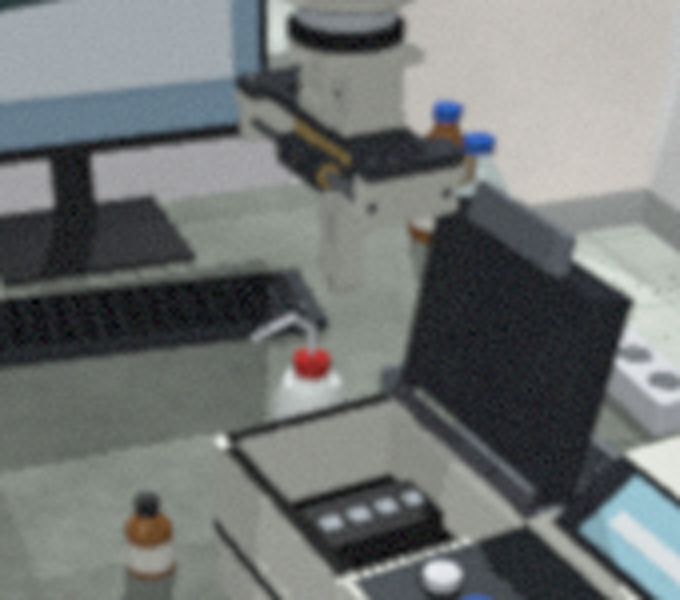

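The lip is found at (299.5,105) in the side picture, which matches about 1.75 rad (predicted 300,101), so the lid rests on its stop untouched. Now over the blue key.

```bash
python3 -m crank '[1,-0.0006,-0.032,0.005,0, 1,-0.0006,-0.032,0.01,0, 1,-0.0006,-0.032,0.02,0, 1,-0.0006,-0.032,0.025,0, 1,-0.0006,-0.032,0.025,0, 1,-0.0006,-0.032,0.025,0, 1,0,0,0.01,0, 1,0,0,0,0, 1,0,0,0,0]'; python3 - <<'E'
from h import *
st((-.11,-.085,.1765)); p=snap('side','si11')
cv2.imwrite('pics/si11c.png',cv2.resize(p['img'][110:240,220:370],None,fx=5,fy=5,interpolation=cv2.INTER_CUBIC)[:600])
p=snap('wrist','wr11'); print([(r['score'],r['centre']) for r in manip.spot_point(p,'key_blue_top')], proj(p,W((-.11,-.085,.1765))))
E
```

```text
clock: 11.1
eef_pos: [0.6552, -0.1453, 0.2081]
orientation: [-0.06, 0.998, 0.0, -0.0]
ft_force: [-0.0, 1.1, -0.2]
gripper_width: 0.0004
t 11.1 tcp [ 0.6552 -0.1453  0.2081] inst [-0.11   -0.0845  0.2081] F_inst [ 0.1186  1.139  -0.1782] w 0.0004011746608196892
toolx ang 186.91329889759973 tilt 0.03935045287724382 want 186.8787556149314
tool shift now [-0.0001 -0.0005  0.0316]
[(0.91, [256.4, 219.9])] [np.float64(251.70206726969266), np.float64(220.33407412820438)]
```

View pics/si11c.png

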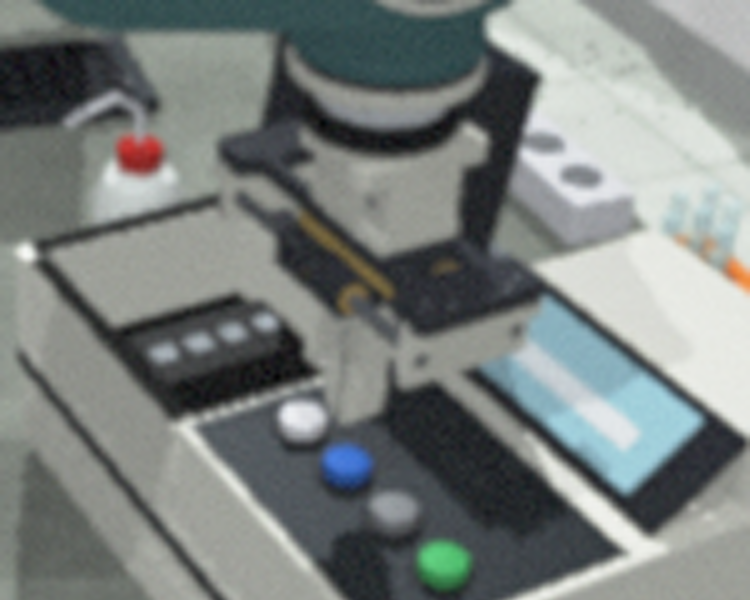

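View pics/wr11.png

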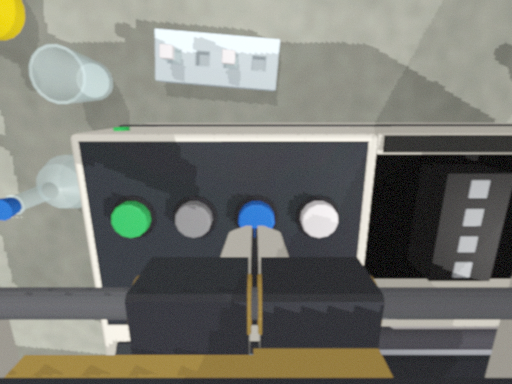

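The wrist view shows the fingertips centred on the blue key at (256,220), with grey (194,219) and white (319,219) well clear. Press.

```bash
python3 -m crank '[1,0,0,0.015,0, 1,0,0,0.013,0, 1,0,0,0,0, 1,0,0,0.002,0]'; python3 -m crank '[1,0,0,0.0025,0, 1,0,0,0,0]'; python3 -m crank '[1,0,0,0.0025,0, 1,0,0,0,0]'; python3 -m crank '[1,0,0,0.002,0, 1,0,0,0,0]'
```

```text
clock: 11.58
eef_pos: [0.6549, -0.1451, 0.1769]
orientation: [-0.061, 0.998, 0.0, -0.001]
ft_force: [0.7, -0.0, -0.6]
gripper_width: 0.0005
clock: 11.75
eef_pos: [0.6553, -0.1454, 0.1754]
orientation: [-0.06, 0.998, 0.0, -0.0]
ft_force: [-0.7, 1.4, 2.7]
gripper_width: 0.0005
clock: 11.92
eef_pos: [0.6554, -0.1455, 0.1732]
orientation: [-0.06, 0.998, -0.0, 0.0]
ft_force: [0.1, 1.6, 3.1]
gripper_width: 0.0004
clock: 12.08
eef_pos: [0.6555, -0.1455, 0.1718]
orientation: [-0.06, 0.998, -0.0, 0.001]
ft_force: [-1.1, 0.9, 3.3]
gripper_width: 0.0004
```

```bash
python3 -m crank '[1,0,0,0.0015,0, 1,0,0,0,0]'; python3 -m crank '[1,0,0,0.001,0, 1,0,0,0,0]'
```

```text
clock: 12.25
eef_pos: [0.6555, -0.1455, 0.1715]
orientation: [-0.06, 0.998, -0.0, 0.001]
ft_force: [-3.8, 2.1, 14.1]
gripper_width: 0.0007
clock: 12.42
eef_pos: [0.6556, -0.1455, 0.1714]
orientation: [-0.06, 0.998, -0.0, 0.001]
ft_force: [-8.7, 3.3, 20.0]
gripper_width: 0.0006
```

The key is at the bottom: the tip stops at 0.1714 m and the force steps up. Release and retreat.

```bash
python3 -m crank '[1,0,0,-0.005,0, 1,0,0,-0.01,0, 1,0,0,-0.02,0, 1,0,0,-0.03,0, 1,0.02,0,-0.03,0, 1,0.03,0,-0.01,0, 1,0.03,0,0,0, 1,0.03,0,0,0, 1,0,0,0,0, 1,0,0,0,0]'; python3 - <<'E'
from h import *
st(); p=snap('side','si12')
print([(r['score'],r['centre']) for r in manip.spot_point(p,'lid_lip')])
cv2.imwrite('pics/si12c.png',cv2.resize(p['img'],None,fx=1.5,fy=1.5,interpolation=cv2.INTER_CUBIC))
p2=snap('top','to12')
for n,p in(('side',p),('top',p2)):
  for q in ['wash_bottle','amber_bottle','beaker','flask','rack']: print(n,q,[(round(r['score'],2),atz(p,r['centre'],0)) for r in manip.spot_point(p,q)[:2]])
E
```

```text
clock: 13.25
eef_pos: [0.5453, -0.1591, 0.2745]
orientation: [-0.06, 0.998, -0.0, 0.001]
ft_force: [-0.6, 0.6, 0.5]
gripper_width: 0.0003
t 13.25 tcp [ 0.5453 -0.1591  0.2745] inst [-0.2208 -0.085   0.2745] F_inst [-0.5204  0.6806  0.4854] w 0.00025034453269735595
toolx ang 186.87698607531942 tilt 0.09147729745169497 want 186.8787556149314
[(0.66, [301.8, 102.3])]
side wash_bottle []
side amber_bottle [(0.79, array([0.5101, 0.201 , 0.    ]))]
side beaker [(0.6, array([ 0.581, -0.337,  0.   ]))]
side flask [(0.92, array([ 0.5072, -0.4445,  0.    ])), (0.91, array([ 0.6827, -0.3646,  0.    ]))]
side rack [(0.97, array([ 0.5275, -0.2086,  0.    ]))]
top wash_bottle [(0.63, array([0.6899, 0.2472, 0.    ]))]
top amber_bottle [(0.5, array([0.5176, 0.2097, 0.    ]))]
top beaker [(0.49, array([0.6967, 0.2552, 0.    ]))]
top flask [(0.72, array([ 0.5084, -0.4511,  0.    ])), (0.71, array([ 0.6898, -0.3625,  0.    ]))]
top rack []
```

View pics/si12c.png

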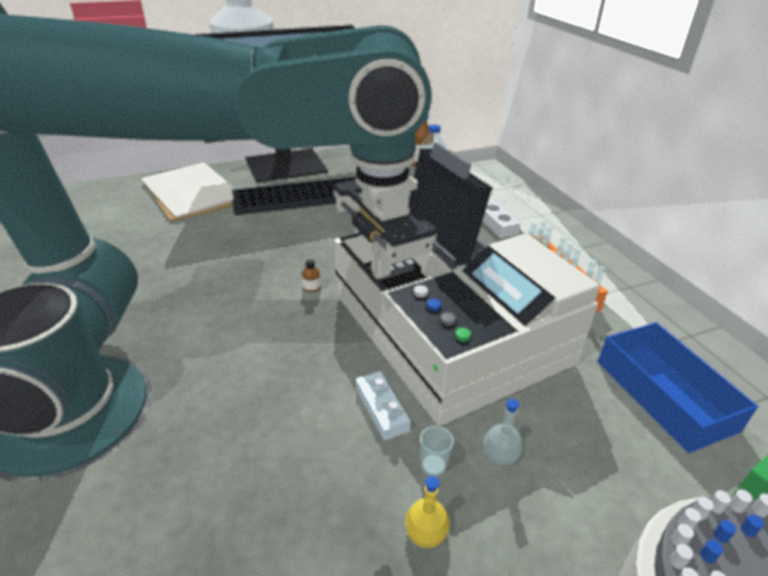

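The picture shows the lid raised at (450,205), all four keys up at (420–465, 290–335), and everything standing as before. The fingers hang free before the front, touching nothing. Handing in.

```bash
python3 -c "
from plant import manip
print(manip.close_job())"
```

```text
the job is handed in; nothing more can be done
None
```

I raised the lid onto its stop, then pressed the blue zero key to the bottom and released it. I handed the job in at about 13.4 s; the hand-in gives no verdict.

- **Lid:** The tool can only point straight down, so the shut fingertips could not go fully under the lip. I pressed them against its front lower edge (about 43 N at most at the wrist) and raised it along its arc, first by friction and then by pushing back. The lip was not gripped. Just past balance I stopped, and the lid went back by itself onto its stop.
- **Lid check:** The last side picture puts the lip at (302,102), against a predicted (300,101) at 1.75 rad.
- **Blue key:** The fingertip stopped at 171.4 mm, which is 5 mm below the key's rest height, and the force stepped up from 3 to 20 N. In the last picture all four keys look up and the fingers hang clear.
- **Glassware and bottles:** Nothing looked moved or tipped. The networks found the wash bottle, amber bottle, beaker, flask and rack within about 10 mm of where they started, which is roughly their own scatter.
- **Checks that failed or were not made:**
  - The final top view missed the rack and reported a "beaker" at the wash bottle's place. The side view found the rack and beaker properly but missed the wash bottle.
  - I checked the cuvettes only by eye.
  - I did not measure the lid's speed; my raising rows came to at most about 0.6 rad/s, and the fall back looked slow.

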